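# Spin the dividing turntable and stop it on zero

## Task

The round leather bag base has just been centred on the dividing turntable: flick the wheel with a fingertip so that it runs round freely by itself, either way, for more than one full turn, to see that it runs true. While it is still turning, brake it with a fingertip so that it stops with the wide zero bar of its rim at the fixed pointer, ready for marking out, then take the hand away and leave it standing there. Do not take hold of the dogs or anything else, and leave the other things on the bench where they are.

Things in the scene. Friction and masses are not known exactly. Their poses are not given: they have to be found in the camera images.
- turntable: Heavy grey foot of the turntable, 210 mm across, fixed to the bench, turned by up to 1 rad either way, so that the pointer is roughly on the robot's side. Origin: on the bench, straight below the wheel's vertical axis. Its -x axis points from the wheel's axis to the pointer.
- wheel: Aluminium wheel, 280 mm across, 15 mm thick, turning without end. Origin: on its axis, in its flat top, 75 mm above the bench; z up, -x to the zero bar. About 3 kg (0.03 kg m2); from 2 rad/s it coasts about 2 turns in some 13 s, slowing steadily, and stays where it stops, though a finger dragging sideways as it leaves can nudge it. The leather base is 157 mm across, 9 mm thick. The flat top from 110 to 140 mm radius is clear for a braking fingertip.
- zero_bar (a point): Outer end of the zero bar, 138 mm from the axis, on the wheel's top: a flat dark radial bar 14 mm wide and 32 mm long that takes the place of one of the 24 short thin lines round the edge. It turns with the wheel and may start anywhere except near the pointer.
- pointer_tip (a point): Tip of the fixed steel pointer just outside the rim, aimed at the axis: 144.5 mm from the axis, 77 mm above the bench. Its top is 4 mm above the wheel's top; its bracket is 30 mm wide and reaches out to 183 mm from the axis. The wheel is on the mark when this tip points at the zero bar.
- dog0 (a point): Top centre of the dog opposite the zero bar: an upright rubber-sleeved pin 16 mm across, 33 mm above the wheel's top (rubber to 30 mm), 88 mm from the axis, on a steel slide 4 mm high and 20 mm wide, from 77 to 107 mm radius. Fast to the wheel: a finger pushing it sideways turns the wheel; lift the finger at once, for the next dog comes round.
- dog1 (a point): Top centre of the second dog, shaped as dog0: 120 degrees from dog0, anticlockwise seen from above, so 60 degrees from the zero bar.
- dog2 (a point): Top centre of the third dog, shaped as dog0: 120 degrees from dog0, clockwise seen from above, so 60 degrees from the zero bar.
- thread_spool: Bystander: spool of cream thread, 42 mm across, 54 mm high, standing about 60 mm off the rim. Origin: centre of the underside.
- dye_jar: Bystander: small jar, 46 mm across, 58 mm high, standing about 60 mm off the rim on the other side. Origin: centre of the underside.
- maul: Bystander: pale maul standing on its head on the dark granite slab (40 mm high), 54 mm across, 200 mm tall. Origin: centre of the underside.
- edge_slicker: Bystander: turned dark wooden edge slicker standing upright, 26 mm across, 97 mm tall. Origin: centre of the underside.
- setting_anvil: Bystander: round steel setting anvil, 48 mm across, 34 mm high. Origin: centre of the underside.
- glue_bottle: Bystander: glue bottle, 52 mm across, 120 mm tall. Origin: centre of the underside.
- awl: Bystander: awl with a wooden handle lying on the bench, 150 mm long. Origin: under its middle; x along it, towards the point.

How it is judged:
By the outcome, as a careful person would: the job done as asked, in the order asked, and still so for the second after the job is handed in, with the robot touching nothing.
It also fails if it takes over 58 s, if anything falls off the work surface, if the arm or the gripper's body presses on something with over 40 N, if the wrist force passes 120 N, or if a joint passes its speed limit or range.

## Robot

A 6-joint arm with a two-finger parallel gripper is mounted at the origin on the work surface. World frame = base frame: x ahead of the robot, y to its left, z up, the work surface at z = 0. Lengths are in mm, angles in rad, forces in N, time in s.
With the tool pointing down it reaches from about 275 to 825 mm from the base axis. Payload 4.9 kg.
Tool frame: the origin (TCP) lies at the very end of the fingers, on their centre line; the grasp point (between the pads) lies 19 mm behind it; z points along the fingers, y is the direction in which the jaws open and shut (so a half turn about z gives the same grasp; the last joint's range is limited). The gripper opens to 85 mm and grips with 20 to 120 N. Pads are 22 mm wide; open, the fingers measure 114 mm over their backs; the gripper's body (76 mm by 85 mm) begins 54 mm behind the grasp point. The pads swing forward as they close: fully open they stand 13 mm farther back than shut.
Start: joints at [-1.436, 0.326, -0.193, 1.052, 0, 1.437], TCP at [146.077, -530.264, 231.281] pointing down, gripper open.
Joint ranges: [-2.65, 2.65], [-0.97, 1.79], [-1.3, 1.35], [-1.93, 2.1], [-1.47, 1.37], [-3.14, 3.14]. Speed limits (rad/s): [2.57, 2.57, 3.14, 3.14, 3.14, 3.14].

## Interface

Orientations are given as [roll, pitch, yaw] about the fixed x, y, z axes, in that order (R = Rz(yaw) Ry(pitch) Rx(roll)).
In Python, from bench import bot, solve_ik, imaging gives the robot as it stands. Calls block until the motion is done:
- bot.move_ptp(position, orientation): joint-space move of the TCP to a pose.
- bot.movel(position, rot=None, max_speed=150, threshold=None): straight line of the TCP; rot=None keeps the orientation; max_speed is the mean speed in mm/s. With threshold (N) it stops when the force on the tool has changed by that much, and returns True; else False.
- bot.move_j(angles): joint-space move.
- bot.grip(opening, effort=None): opening from 0.0 (shut) to 1.0 (fully open); effort is the grip in N (None keeps the last); returns when the fingers have stopped.
- bot.dwell(seconds).
- solve_ik(position, orientation): joint angles nearest the present ones, or None.
- bot.get_state(): the state.
- imaging.capture(name): name is "scene" or "top"; returns the picture (400x640x3 uint8, blue, green, red); there is no depth.
- imaging.camera_model(name): a dict with "K" (3x3 intrinsics, pixels), "k1" (the pictures are not rectified: a ray, as slopes to the right and down, at radius r is drawn at 1 + k1 r^2 times it, then the intrinsics apply), "position" and "rotation" of the camera in the world. Camera axes: x right, y up, looking along -z (the intrinsics and any distortion apply to the point x, -y, -z); pixel columns grow to the right and rows downward; lengths in mm; the calibration is good to about 2 mm. A picture is of the moment at which its call begins. camera_model takes no time and is no camera call.
A pose or a line that the arm cannot do raises bot.IKError and nothing moves.
- bot.sign_off(): hands the job in, once; it reports no verdict.
The state is a dict: "t": time; "qpos": joint angles; "joint_velocities": joint speeds; "effort": joint torques, N m; "tcp_pos": TCP position; "orientation": TCP orientation; "contact_force": force on the tool from outside, world axes, zero at the start; "wrist_torque": the same for the moment, N m; "opening": opening from 0.0 (shut) to 1.0 (fully open).
Only numpy, scipy, OpenCV 4.12 (cv2) and the standard library are available. Lean on these libraries where they do the work, as an engineer would, in place of code of your own. Each camera call takes 0.05 s, during which the arm holds its last target.

## Working session

There is one attempt and no reset: what is moved stays moved. The work goes in short steps, each a Python script; the robot and the scene stay as the last script left them, time stands still between calls to the robot, and variables do not carry over. Pictures are saved under pics/ and viewed, and the job is handed in when it is done.

```bash
ls; mkdir -p pics
python3 - <<'E'
from bench import bot, solve_ik, imaging
import cv2
for n in("scene","top"):
    im=imaging.capture(n); cv2.imwrite(f"pics/{n}0.png",im)
    m=imaging.camera_model(n); print(n,m)
print(bot.get_state())
E
```

```text
pics
scene {'K': array([[422.03236857,   0.        , 319.55637221],
       [  0.        , 422.03236857, 194.69669797],
       [  0.        ,   0.        ,   1.        ]]), 'k1': 0.016531694274908682, 'position': array([1497.9463697 , -251.54885395,  756.32670939]), 'rotation': array([ 0.95912684, -0.00391244,  1.33117963])}
top {'K': array([[518.20330149,   0.        , 313.92865156],
       [  0.        , 518.20330149, 204.1585367 ],
       [  0.        ,   0.        ,   1.        ]]), 'k1': -0.08922931069491497, 'position': array([ 286.93032821,    2.40736907, 1687.97219328]), 'rotation': array([ 1.73293356e-01,  9.97966175e-04, -1.59741951e+00])}
{'t': 0.1, 'qpos': array([-1.43620994e+00,  3.26899259e-01, -1.93485931e-01,  1.05202084e+00,
        2.32889270e-06,  1.43659886e+00]), 'joint_velocities': array([ 0.0007068 , -0.00108956,  0.00267473,  0.00028667, -0.00045366,
       -0.00031102]), 'effort': array([ 1.57690381e-03, -4.44237649e+01,  2.63038909e+01,  7.81847513e-03,
       -5.02616001e-05,  6.19117685e-06]), 'tcp_pos': array([ 145.99847895, -529.71572607,  230.56331386]), 'orientation': array([-3.13999774e+00, -2.17677666e-04,  2.68783681e-01]), 'contact_force': array([-0.47827507, -0.36455377, -0.30562351]), 'wrist_torque': array([-0.04567678, -0.04337693,  0.03834682]), 'opening': 1.0016652921582696}
```

View pics/scene0.png

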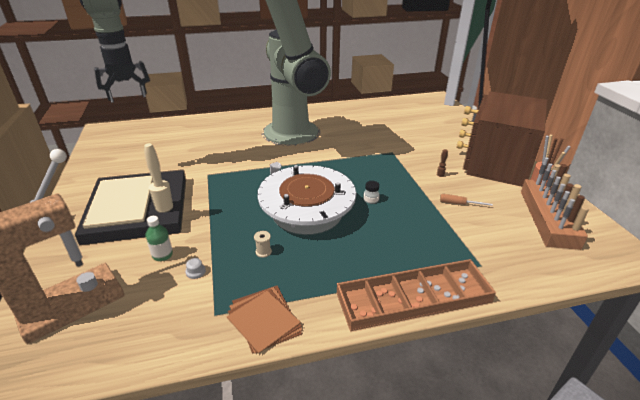

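View pics/top0.png

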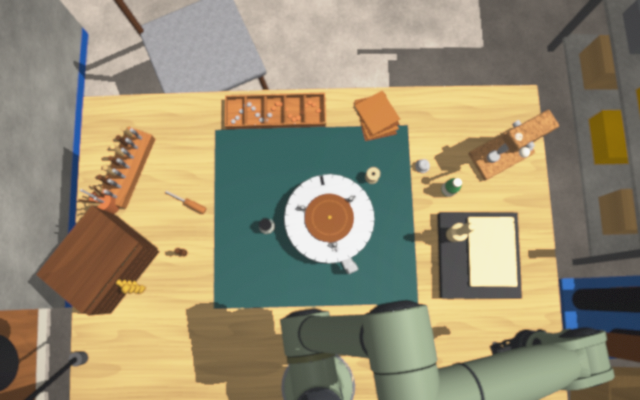

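The wheel is at about (329,217) in the top picture, with the zero bar at about (322,181) on the far side and the pointer bracket at about (347,266) on the robot's side. The spool is at (373,174) and the jar at (266,226). The next step is helpers and a measurement.

```bash
cat > h.py <<'E'
import numpy as np, cv2
from scipy.spatial.transform import Rotation as R
from bench import bot, solve_ik, imaging
CM={n:imaging.camera_model(n) for n in("scene","top")}
def Rm(m): return R.from_euler('xyz',m["rotation"]).as_matrix()
def proj(n,P):
    m=CM[n]; p=(np.atleast_2d(P)-m["position"])@Rm(m); s=np.c_[p[:,0]/-p[:,2],-p[:,1]/-p[:,2]]
    s=s*(1+m["k1"]*(s**2).sum(1,keepdims=True)); return s@m["K"][:2,:2].T+m["K"][:2,2]
def cast(n,uv,z):
    m=CM[n]; d=(np.atleast_2d(uv).astype(float)-m["K"][:2,2])/m["K"][0,0]; s=d.copy()
    for _ in range(20): s=d/(1+m["k1"]*(s**2).sum(1,keepdims=True))
    v=np.c_[s[:,0],-s[:,1],-np.ones(len(s))]@Rm(m).T
    return m["position"]+v*((z-m["position"][2])/v[:,2])[:,None]
E
python3 - <<'E'
from h import *
for n in("top","scene"):
    im=cv2.imread(f"pics/{n}0.png"); hsv=cv2.cvtColor(im,cv2.COLOR_BGR2HSV)
    mk=((hsv[...,1]<70)&(hsv[...,2]>150)).astype(np.uint8)
    u,v=(329,217) if n=="top" else (307,195)
    w=np.zeros_like(mk); s=62; w[v-s:v+s,u-s:u+s]=mk[v-s:v+s,u-s:u+s]
    w=cv2.morphologyEx(w,cv2.MORPH_OPEN,np.ones((3,3)))
    cs,_=cv2.findContours(w,cv2.RETR_EXTERNAL,cv2.CHAIN_APPROX_NONE)
    c=max(cs,key=cv2.contourArea); h=cv2.convexHull(c)[:,0]
    P=cast(n,h,75)[:,:2]; (cx,cy),r=cv2.minEnclosingCircle(P.astype(np.float32))
    A=np.c_[2*P,np.ones(len(P))]; q=np.linalg.lstsq(A,(P**2).sum(1),rcond=None)[0]
    print(n,"enc",cx,cy,r,"lsq",q[:2],np.sqrt(q[2]+q[0]**2+q[1]**2))
    # leather
    lm=((hsv[...,0]<14)&(hsv[...,1]>110)&(hsv[...,2]>50)).astype(np.uint8); w=np.zeros_like(lm); s=38; w[v-s:v+s,u-s:u+s]=lm[v-s:v+s,u-s:u+s]
    cs,_=cv2.findContours(w,cv2.RETR_EXTERNAL,cv2.CHAIN_APPROX_NONE);c=max(cs,key=cv2.contourArea)
    h=cv2.convexHull(c)[:,0];P=cast(n,h,84)[:,:2];print(" leather",cv2.minEnclosingCircle(P.astype(np.float32)))
    s=60 if n=="top" else 75
    cv2.imwrite(f"pics/{n}_crop.png",cv2.resize(im[v-s:v+s,u-s:u+s],(600,600),interpolation=cv2.INTER_CUBIC))
E
```

```text
top enc 506.41497802734375 -60.10677719116211 163.171142578125 lsq [511.8495667  -55.35035216] 147.82400002441997
 leather ((524.9459228515625, -48.630126953125), 75.78369903564453)
scene enc 530.6651000976562 -53.30229568481445 146.66912841796875 lsq [528.94143927 -53.27172071] 142.52371955361514
 leather ((527.4423828125, -51.423095703125), 81.72588348388672)
```

View pics/top_crop.png

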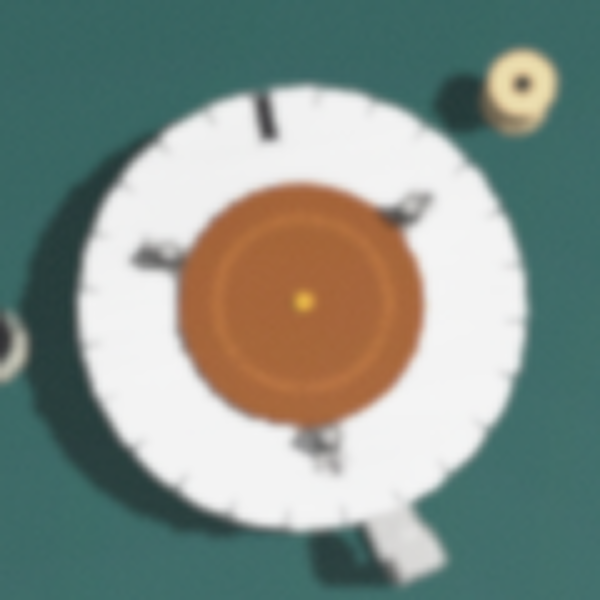

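View pics/scene_crop.png

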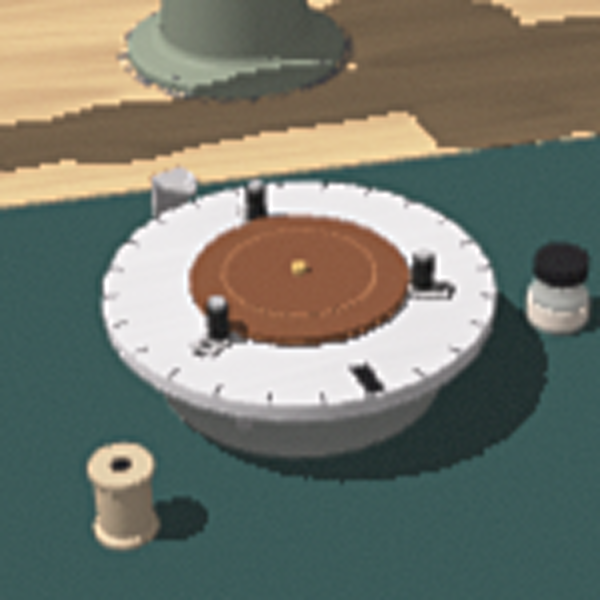

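Both crops show the wheel clearly: bar at the far left side, dog0 on the robot side, pointer bracket just right of dog0. The first circle fit was pulled outwards by the bracket, so I'll refit and get the angles of the bar, dogs and pointer.

```bash
cat >> h.py <<'E'
def rimfit(n,im,uv0):
    g=cv2.cvtColor(im,cv2.COLOR_BGR2HSV); mk=((g[...,1]<60)&(g[...,2]>190)).astype(np.uint8)
    c0=cast(n,[uv0],75)[0,:2]; 
    ths=np.arange(0,2*np.pi,0.02)
    P=[]
    S=g[...,1].astype(np.float32); V=g[...,2].astype(np.float32); sc=V-S
    for th in ths:
        r=np.arange(110,170,0.5); L=np.c_[c0[0]+r*np.cos(th),c0[1]+r*np.sin(th),np.full(len(r),75.)]
        uv=proj(n,L).astype(np.float32); p=cv2.remap(sc,uv[:,0][None],uv[:,1][None],cv2.INTER_LINEAR)[0]
        d=p[:-8]-p[8:]; i=d.argmax()
        if d[i]>40: P.append(c0+(r[i]+2)*np.array([np.cos(th),np.sin(th)]))
    P=np.array(P)
    for _ in range(6):
        q=np.linalg.lstsq(np.c_[2*P,np.ones(len(P))],(P**2).sum(1),rcond=None)[0]
        rr=np.sqrt(q[2]+q[0]**2+q[1]**2); e=abs(np.linalg.norm(P-q[:2],axis=1)-rr); P=P[e<max(2,2*np.median(e))]
    return q[:2],rr,len(P)
def polar(n,im,c,z=75,rmin=60,rmax=200,rs=2,ns=1440):
    th=np.arange(ns)*2*np.pi/ns; r=np.arange(rmin,rmax,1./rs)
    T,Rr=np.meshgrid(th,r); L=np.c_[(c[0]+Rr*np.cos(T)).ravel(),(c[1]+Rr*np.sin(T)).ravel(),np.full(T.size,float(z))]
    uv=proj(n,L).astype(np.float32).reshape(*T.shape,2)
    return cv2.remap(im,uv[...,0],uv[...,1],cv2.INTER_LINEAR)
def baran(n,im,c):
    """bar angle (deg): darkest wide sector, r 108-136"""
    p=cv2.cvtColor(polar(n,im,c,75,112,134),cv2.COLOR_BGR2GRAY).astype(float)
    m=p.mean(0); dk=np.clip(np.median(m)-m,0,None)
    w=24; k=np.ones(2*w+1); s=np.convolve(np.r_[dk[-w:],dk,dk[:w]],k,'valid'); i=s.argmax()
    j=np.arange(i-w,i+w+1); v=dk[j%1440]; v=np.clip(v-0.25*v.max(),0,None)
    return ((j*v).sum()/v.sum()/4)%360, v.max()
E
python3 - <<'E'
from h import *
for n,u in(("top",(329.6,218)),("scene",(307,196))):
    im=cv2.imread(f"pics/{n}0.png"); c,r,k=rimfit(n,im,u); c2,r2,k=rimfit(n,im,proj(n,[*c,75])[0]); print(n,c2,r2,k,baran(n,im,c2))
    p=polar(n,im,c2,77,60,200,2,1440)
    cv2.imwrite(f"pics/{n}_pol.png",cv2.resize(p[:, 640:960],(800,600)))  # 160..240 deg
E
```

```text
top [525.15691974 -49.28444751] 142.47219851787594 303 (np.float64(9.009709614645118), np.float64(117.95454545454544))
scene [525.98236561 -50.08372999] 140.79636767061527 158 (np.float64(183.65076274717177), np.float64(144.0681818181818))
```

View pics/top_pol.png

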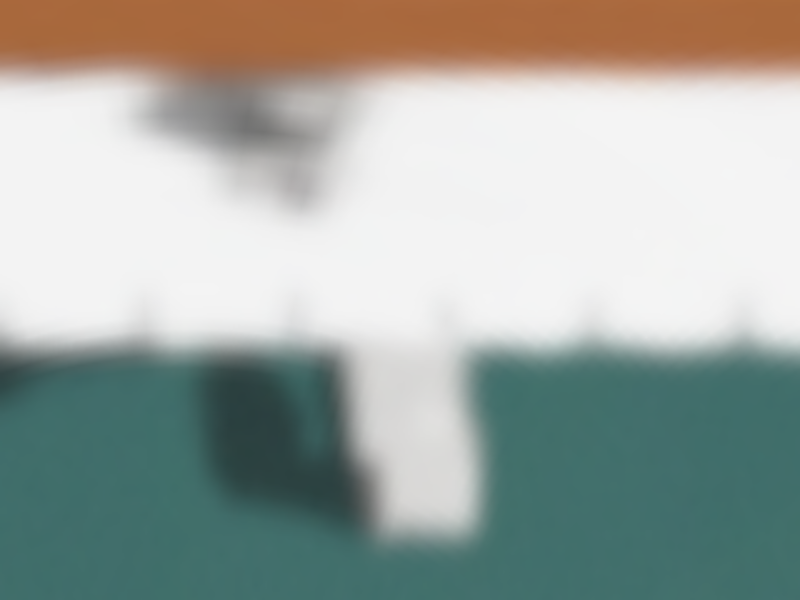

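View pics/scene_pol.png

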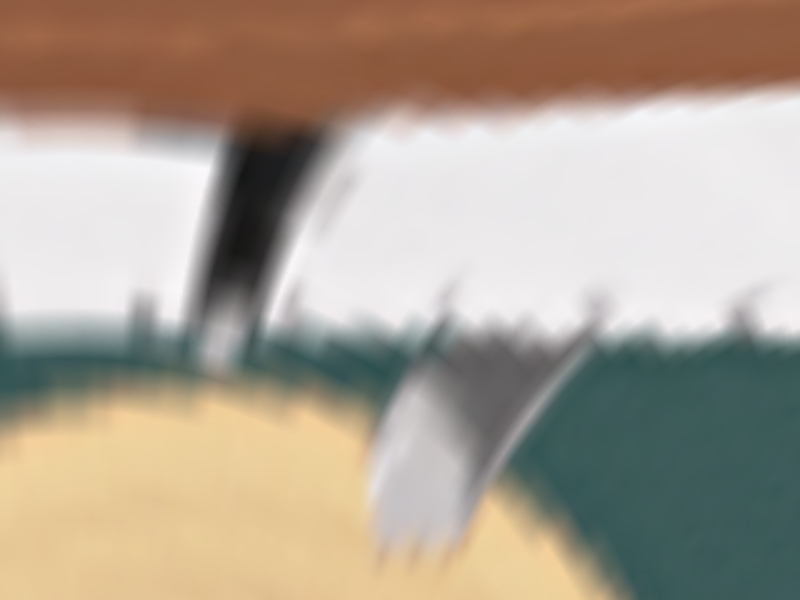

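Run:
```python
from h import *
c=np.array([525.6,-49.7]); out=[]
for n in("top","scene"):
    im=cv2.imread(f"pics/{n}0.png"); a=np.radians(202)
    u,v=proj(n,[c[0]+160*np.cos(a),c[1]+160*np.sin(a),77])[0].astype(int); s=20;k=20
    b=cv2.resize(im[v-s:v+s,u-s:u+s],None,fx=k,fy=k,interpolation=cv2.INTER_NEAREST)
    for d,col in((198,(0,0,255)),(202,(0,200,0)),(206,(255,0,0))):
        a=np.radians(d)
        q=(proj(n,[[c[0]+r*np.cos(a),c[1]+r*np.sin(a),78] for r in(144.5,183)])-[u-s,v-s]+.5)*k
        cv2.line(b,tuple(q[0].astype(int).tolist()),tuple(q[1].astype(int).tolist()),col,1)
    out.append(b[:,:400] if 0 else cv2.resize(b,(400,400)))
cv2.imwrite("pics/br.png",np.hstack(out))
```

```text
(no output)
```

View pics/br.png

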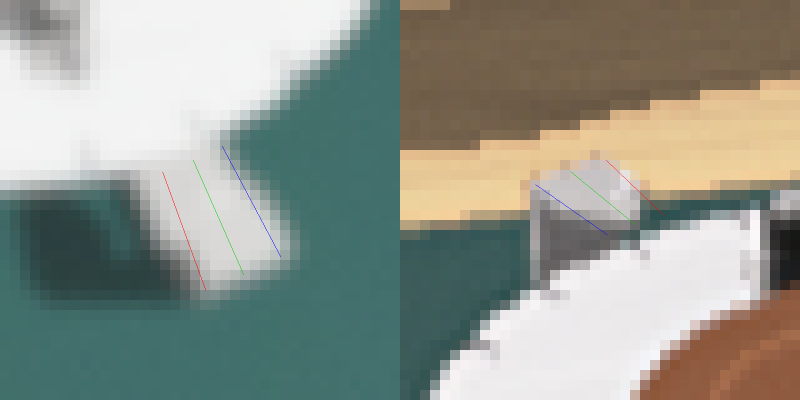

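The top camera gives the bar at 9.0° and dog0 at 189°. The house-shaped pointer fits about 202.3° in both views, and the wheel axis is near (525.6, -49.7). Next: shut the gripper and go above the start of the flick, which will be clockwise on dog0.

```bash
cat >> h.py <<'E'
C=np.array([525.6,-49.7]); THM=np.radians(169); PT=202.3
def flickpt(s,z,rad=86):
    r=np.array([np.cos(THM),np.sin(THM)]); t=np.array([np.sin(THM),-np.cos(THM)])
    return [*(C+rad*r+s*t),z]
def ori(deg): return [np.pi,0,np.radians(deg-180)]
BD=150.
def brakept(z,rad=126): a=np.radians(BD); return [C[0]+rad*np.cos(a),C[1]+rad*np.sin(a),z]
E
python3 - <<'E'
from h import *
T=lambda:bot.get_state()["t"]
s=bot.get_state(); p=s["tcp_pos"]
bot.grip(0.0); print("grip",T())
bot.movel([p[0],p[1],320],max_speed=300); print(T())
bot.move_ptp(flickpt(-60,200),ori(169)); print(T())
bot.movel(flickpt(-60,125),max_speed=150); print(T())
st=bot.get_state(); print(st["tcp_pos"],flickpt(-60,125),st["orientation"],st["qpos"],st["contact_force"],st["opening"])
for n in("scene","top"): cv2.imwrite(f"pics/{n}1.png",imaging.capture(n))
t0=T()
a=solve_ik(flickpt(15,89),ori(169)); b=solve_ik(brakept(80),ori(BD)); print(a,b)
im=cv2.imread("pics/scene1.png"); cv2.imwrite("pics/s1.png",cv2.resize(im[100:260,220:420],(800,640))[:600])
E
```

```text
grip 0.8667
1.3083
3.2417
3.8917
[430.06795807 -92.64644882 125.43389362] [np.float64(429.7315225009082), np.float64(-92.18805740447698), 125] [ 3.14149729e+00 -3.75323636e-04 -1.92589470e-01] [-3.80251962e-01  2.36355650e-01 -6.21336355e-01  7.12717798e-01
 -2.36652588e-05  2.95393017e+00] [-0.13652226 -0.7601743   1.05902088] -0.00018394998779135792
[-0.20815882  0.29696795 -0.65456802  0.61926037  0.          3.12542005] [-0.14563694  0.2675824  -0.73093439  0.57227954  0.         -2.76363081]
```

View pics/s1.png

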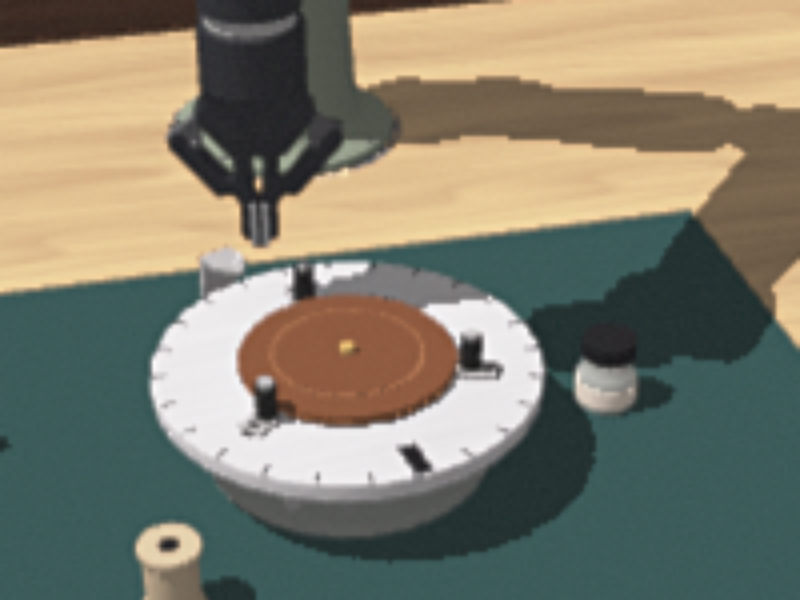

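View pics/top1.png

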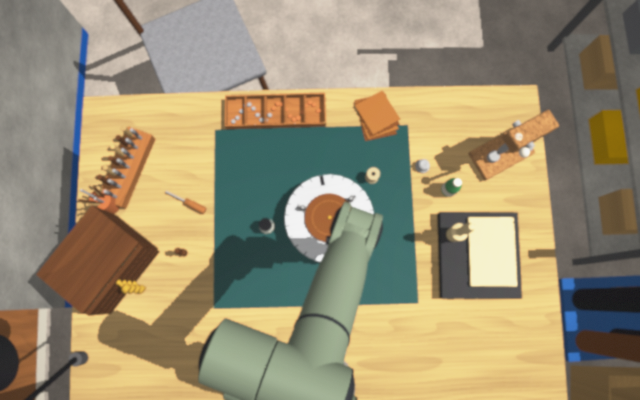

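The closed fingers stand clear above dog0. Tool yaw is fine for the flick, and I'll keep it for braking at 162° so joint 6 doesn't have to unwind. Now the flick.

```bash
cat >> h.py <<'E'
BD=162.
T=lambda:bot.get_state()["t"]
def dark(im,c=C,lo=112,hi=134):
    p=cv2.cvtColor(polar("scene",im,c,75,lo,hi),cv2.COLOR_BGR2GRAY).astype(float)
    return np.clip(95-p,0,None).mean(0)
def cands(im):
    d=dark(im); w=12; s=np.convolve(np.r_[d[-w:],d,d[:w]],np.ones(2*w+1),'valid'); out=[]
    s2=s.copy()
    for _ in range(4):
        i=s2.argmax()
        if s2[i]<0.25*s.max(): break
        j=np.arange(i-18,i+19); v=d[j%1440]; out.append((round((j*v).sum()/v.sum()/4%360,2),int(s[i])))
        s2[np.arange(i-40,i+41)%1440]=0
    return out
E
python3 - <<'E'
from h import *
print(cands(cv2.imread("pics/scene1.png")))
bot.movel(flickpt(-60,89),max_speed=150); print(T(),bot.get_state()["contact_force"])
bot.movel(flickpt(15,89),max_speed=97); t1=T()
bot.movel(flickpt(15,130),max_speed=220); print("flick end",t1,T(),bot.get_state()["contact_force"])
L=[]
for k in range(6):
    t=T(); im=imaging.capture("scene"); cv2.imwrite(f"pics/f{k}_{t:.4f}.png",im); print(t,cands(im)); bot.dwell(0.15)
print(T())
E
```

```text
[(np.float64(184.03), 1026), (np.float64(9.51), 855)]
4.3833 [0.62512663 0.15086936 0.67605988]
flick end 5.3083 5.6417 [-0.49643039 -0.35713794 -0.33306272]
5.6417 [(np.float64(174.26), 1069), (np.float64(235.98), 431)]
5.8417 [(np.float64(155.86), 1021), (np.float64(211.46), 589)]
6.0417 [(np.float64(137.72), 864), (np.float64(187.54), 774)]
6.2417 [(np.float64(164.18), 800), (np.float64(209.31), 443), (np.float64(120.39), 230)]
6.4417 [(np.float64(141.27), 1121), (np.float64(192.7), 849)]
6.6417 [(np.float64(175.84), 1081), (np.float64(119.44), 726)]
6.8417
```

Run:
```python
import cv2,glob,numpy as np
f=sorted(glob.glob("pics/f?_*.png")); 
cv2.imwrite("pics/fm.png",np.vstack([np.hstack([cv2.resize(cv2.imread(g)[150:240,245:370],(266,200)) for g in f[i:i+3]]) for i in(0,3)]))
```

```text
(no output)
```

View pics/fm.png

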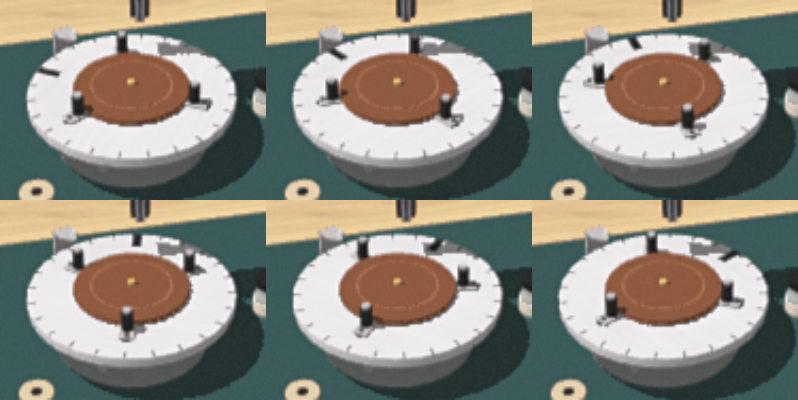

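The bar track is clear in the pictures: 236° at t=5.64, then 211.5, 187.5, 164.2, 141.3 and 119.4° at 6.64. That is clockwise at about 2 rad/s, running free. Next I move to the brake hover and track the coasting.

```bash
cat >> h.py <<'E'
import json,os
def track(t,im,pred,tol=12):
    """bar angle nearest prediction (deg, unwrapped)"""
    d=dark(im); j0=int(round((pred%360)*4)); w=int(tol*4)
    j=np.arange(j0-w,j0+w+1); v=d[j%1440]
    s=np.convolve(v,np.ones(25),'same'); i=s.argmax(); jj=np.arange(max(0,i-16),min(len(j),i+17)); vv=v[jj]
    if s[i]<250: return None
    return pred+((j[jj]*vv).sum()/vv.sum()-((pred%360)*4))/4
def fit(D,deg=2):
    D=np.array(D); t0=D[-1,0]; return np.polyfit(D[:,0]-t0,D[:,1],deg),t0
E
python3 - <<'E'
from h import *
D=[(5.6417,235.98),(5.8417,211.46),(6.0417,187.54),(6.2417,164.18),(6.4417,141.27),(6.6417,119.44)]
bot.movel(brakept(105),max_speed=150)
print(T(),bot.get_state()["tcp_pos"])
k=0
while T()<10.3:
    t=T(); im=imaging.capture("scene"); f,t0=fit(D[-14:]) if len(D)>12 else (np.r_[-4.4,np.polyfit(np.array(D[-6:])[:,0]-D[-1][0],np.array(D[-6:])[:,1],1)],D[-1][0])
    if len(D)<=12: f=np.array([4.4,(D[-1][1]-D[-2][1])/(D[-1][0]-D[-2][0]),D[-1][1]])
    pr=np.polyval(f,t-t0); a=track(t,im,pr); cv2.imwrite(f"pics/g{k}.png",im);k+=1
    print(round(t,3),round(pr,1),None if a is None else round(a,2),end=" | ")
    if a is not None: D.append((t,float(a)))
    bot.dwell(0.1)
json.dump(D,open("D.json","w")); A=np.array(D)
f,t0=fit(D); print("\n",f,t0,"rms",np.std(A[:,1]-np.polyval(f,A[:,0]-t0)),"now",T())
E
```

```text
7.3 [406.41188878 -10.88699122 105.33631985]
7.3 49.5 48.58 | 7.45 32.5 33.26 | 7.6 18.0 18.19 | 7.75 3.2 3.5 | 7.9 -11.1 -11.12 | 8.05 -25.6 -25.37 | 8.2 -39.5 -39.33 | 8.35 -53.1 -52.98 | 8.5 -66.5 -66.3 | 8.65 -79.6 -79.35 | 8.8 -92.4 -92.04 | 8.95 -104.8 -104.42 | 9.1 -116.8 -116.61 | 9.25 -128.5 -128.41 | 9.4 -140.0 -139.96 | 9.55 -151.2 -151.23 | 9.7 -162.1 -162.23 | 9.85 -172.8 -172.94 | 10.0 -183.2 -183.39 | 10.15 -193.4 -193.56 | 
 [   6.29252922  -66.99224237 -193.72980614] 10.15 rms 0.21356303722601724 now 10.3
```

The wheel is decelerating at about 0.22 rad/s², faster than the note suggested. It has made its free turn, but it will stop short of the next pass of the pointer. I'll let it run out, keep the data for a friction fit, and flick again at a chosen speed, since there's plenty of time.

Run:
```python
from h import *
D=[tuple(x) for x in json.load(open("D.json"))]
k=0
while T()<20:
    t=T(); im=imaging.capture("scene"); f,t0=fit(D[-14:])
    pr=np.polyval(f,min(t-t0,-f[1]/(2*f[0]))); a=track(t,im,pr); k+=1
    if a is not None:
        D.append((t,float(a)))
        if abs(D[-1][1]-D[-4][1])<0.15: break
    else: print("none",t,pr)
    bot.dwell(0.2)
json.dump(D,open("D.json","w")); A=np.array(D); cv2.imwrite("pics/stop1.png",im)
for i in range(20,len(A),2): print(np.round(A[i],2),end=" ")
print("\nnow",T())
# model: w'=-a-b*w
from scipy.optimize import least_squares
mv=A[A[:,0]<A[-1,0]-0.5]
def sim(p,t):
    th,w,a,b=p; tt=t-A[0,0]; ts=np.log(1+b*w/a)/b; tt=np.minimum(tt,ts)
    return th-((w+a/b)*(1-np.exp(-b*tt))/b-a/b*tt)
s=least_squares(lambda p:sim(p,A[:,0])-A[:,1],[236,125,10,.05]); print(s.x,np.std(s.fun))
```

```text
[   9.4  -139.96] [   9.7  -162.23] [  10.   -183.39] [  10.3  -203.64] [  10.8  -234.59] [  11.3  -263.05] [  11.8  -288.69] [  12.3  -311.78] [  12.8  -332.08] [  13.3  -349.74] [  13.8  -364.77] [  14.3  -377.21] [  14.8  -387.02] [  15.3  -394.37] [  15.8  -399.27] [  16.3  -401.58] [  16.8  -401.73] [  17.3  -401.73] 
now 17.35
[2.36547745e+02 1.24910203e+02 9.32706478e+00 3.58824256e-02] 0.30791054811919427
```

View pics/stop1.png

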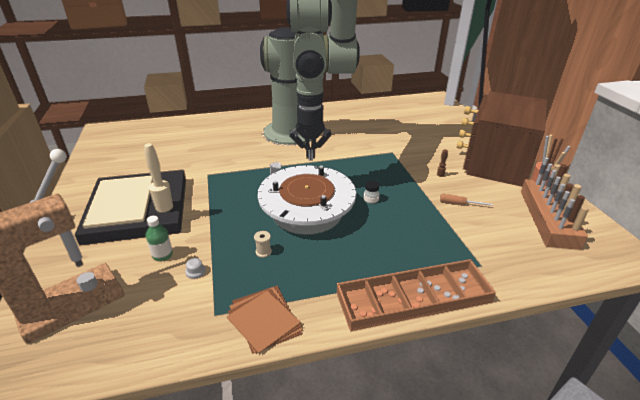

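The wheel stopped by itself with the bar at 318.3°. A friction fit (9.33°/s² plus 0.036/s viscous) matches to 0.3°. Before the next flick I'll time a gentle dab on the standing wheel at the braking spot, to know the contact delay.

Run:
```python
from h import *
from scipy.optimize import brentq
a,b=9.327,.03588
coast=lambda w:w/b-a/b**2*np.log(1+b*w/a)
for d in(751,516): print(d,brentq(lambda w:coast(w)-d,20,300))
bot.movel(brakept(81),max_speed=150)
for k in range(2):
    s=bot.get_state(); t=s["t"]; h=bot.movel(brakept(71),max_speed=60,threshold=6); e=bot.get_state()
    print("press",t,e["t"]-t,h,e["tcp_pos"],e["contact_force"]-s["contact_force"],s["tcp_pos"])
    bot.dwell(.3); e=bot.get_state(); print(e["tcp_pos"],e["contact_force"]-s["contact_force"])
    t=T(); bot.movel(brakept(81),max_speed=100); print("lift",T()-t)
t=T(); im=imaging.capture("scene"); print(track(t,im,-401.73),T())
```

```text
751 136.9657115678475
516 110.8213283194985
press 17.6583 0.20840000000000103 True [407.08749616 -10.85998902  75.00324112] [-1.44336035  1.13325654  9.22376288] [404.82775025 -10.57775751  80.60810501]
[407.0515556  -10.89929005  75.00994637] [-0.68881544  0.15910127  7.73866297]
lift 0.25
press 18.4167 0.20830000000000126 True [407.11215329 -10.83854056  74.98512402] [-2.26698393  0.58323196 12.11372311] [406.531515   -10.91724905  81.64237513]
[407.08703398 -10.91795288  74.99346315] [-1.63062188  0.4137803  11.5569971 ]
lift 0.25
-401.8035931461313 19.225
```

The dab makes contact at z=75.0, and the brake call returns 0.208 s after it starts, the same both times. The wheel did not shift (0.07°). Now the second flick, on dog1, at 78.5 mm/s mean.

Run:
```python
from h import *
import h
h.THM=np.radians(238.3)
bot.movel(brakept(170),max_speed=250)
bot.move_ptp(flickpt(-60,150),ori(238.3))
bot.movel(flickpt(-60,89),max_speed=150); ts=T(); print(ts,bot.get_state()["contact_force"],bot.get_state()["qpos"][5])
bot.movel(flickpt(15,89),max_speed=78.5); t1=T()
bot.movel(flickpt(15,130),max_speed=220); print("flick end",t1,T(),bot.get_state()["contact_force"])
tp=ts+.51; D=[]
for k in range(6):
    t=T(); im=imaging.capture("scene"); cv2.imwrite(f"pics/h{k}.png",im)
    if len(D)<2: pr=318.3-21-(t-tp)*107
    else: pr=D[-1][1]+(D[-1][1]-D[-2][1])/(D[-1][0]-D[-2][0])*(t-D[-1][0])+0.3
    a=track(t,im,pr,20 if len(D)<2 else 12); print(t,pr,a,cands(im))
    if a is not None: D.append((t,float(a)))
    bot.dwell(.1)
json.dump(D,open("D2.json","w")); print(T())
f=[f"pics/h{k}.png" for k in range(6)]
cv2.imwrite("pics/hm.png",np.vstack([np.hstack([cv2.resize(cv2.imread(g)[150:240,245:370],(266,200)) for g in f[i:i+3]]) for i in(0,3)]))
```

```text
21.5667 [ 0.44406075 -0.82751186  0.55665357] 1.708073852453265
flick end 22.675 23.0083 [-0.20060786 -0.20290719 -0.25865882]
23.0083 197.61880000000045 197.44677929294545 [(np.float64(145.56), 1111), (np.float64(197.45), 711)]
23.1583 181.5688000000002 182.65268574759185 [(np.float64(134.84), 919), (np.float64(182.65), 740)]
23.3083 168.1585922022386 168.2372868536854 [(np.float64(168.24), 826), (np.float64(123.63), 496), (np.float64(212.35), 327)]
23.4583 154.1218879597786 154.04165700034795 [(np.float64(154.04), 1142), (np.float64(201.8), 770)]
23.6083 140.14602714701087 139.92260066796905 [(np.float64(139.92), 1064), (np.float64(191.86), 852)]
23.7583 126.10354433559014 126.63784977652564 [(np.float64(126.64), 1265), (np.float64(181.51), 1146)]
23.9083
```

View pics/hm.png

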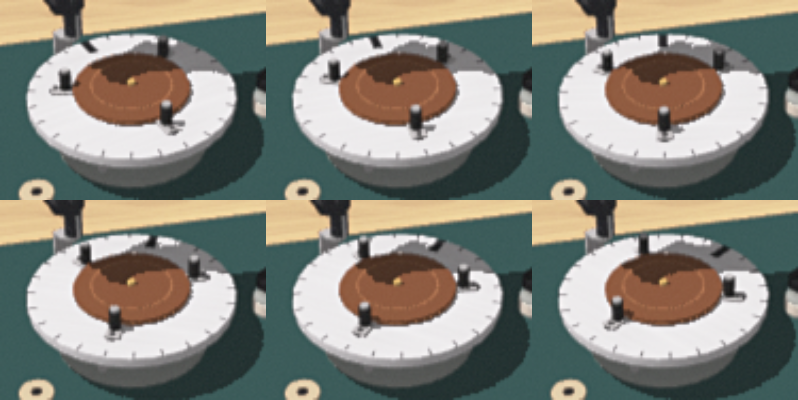

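The second run is clean: bar at 197.4° → 126.6° over 0.75 s, about 92°/s. The fit should put it at the pointer (-157.8° unwrapped) at low speed after about 1.25 free turns. Next: move over the brake spot, track, and brake on the predicted time.

Run:
```python
from h import *
from scipy.optimize import least_squares,brentq
D=[tuple(x) for x in json.load(open("D2.json"))]
bot.move_ptp(brakept(130),ori(169)); bot.movel(brakept(81),max_speed=150)
print("hover",T(),bot.get_state()["tcp_pos"])
TG=202.2-360; LAG=0.225; b=.03588
def th(p,t,t0):
    p0,w,a=p; ts=np.log(1+b*w/a)/b; tt=np.minimum(t-t0,ts)
    return p0-((w+a/b)*(1-np.exp(-b*tt))/b-a/b*tt)
def wat(p,t,t0): return (p[1]+p[2]/b)*np.exp(-b*(t-t0))-p[2]/b
def fitm():
    A=np.array(D); t0=A[0,0]
    s=least_squares(lambda p:np.r_[th(p,A[:,0],t0)-A[:,1],(p[2]-9.327)/.3],[A[0,1],97,9.33],loss='soft_l1'); return s.x,t0,np.std(s.fun)
while True:
    p,t0,rm=fitm(); 
    stop=th(p,t0+60,t0); 
    if stop>TG-3: print("short",stop); break
    tt=brentq(lambda t:th(p,t,t0)-TG,t0,t0+np.log(1+b*p[1]/p[2])/b)
    t=T(); rem=tt-LAG-t
    if rem<0.12:
        if rem>0: bot.dwell(rem)
        ta=T(); h=bot.movel(brakept(71),max_speed=60,threshold=6); e=bot.get_state()
        print("brake start",ta,"planned",tt-LAG,"w",wat(p,tt,t0),"took",e["t"]-ta,h,e["contact_force"],"rms",rm,p,"n",len(D)); break
    im=imaging.capture("scene"); pr=th(p,t,t0); a=track(t,im,pr,10)
    if a is not None and abs(a-pr)<6: D.append((t,float(a)))
    r2=tt-LAG-T()
    if r2>0.12: bot.dwell(min(.1,r2-.1) if r2>.2 else .02)
json.dump(D,open("D2.json","w"))
print([ (round(x,2),round(y-th(p,x,t0),2)) for x,y in D[-22:]])
bot.dwell(.3); t=T(); im=imaging.capture("scene"); cv2.imwrite("pics/brk.png",im)
print(track(t,im,TG,15),TG,T(),bot.get_state()["contact_force"])
o=[im[150:190,250:310]]; cv2.imwrite("pics/brk_c.png",cv2.resize(im[145:205,245:325],(800,600),interpolation=cv2.INTER_NEAREST))
```

```text
hover 25.6417 [405.66483935 -10.9102453   81.00833251]
brake start 27.95 planned 27.945953148693675 w 39.33449950470913 took 0.20830000000000126 True [-2.95269897  0.3181053  13.54866158] rms 0.16352374266738462 [197.73736341 100.28034601   9.33418623] n 22
[(23.01, np.float64(-0.29)), (23.16, np.float64(-0.19)), (23.31, np.float64(0.0)), (23.46, np.float64(0.13)), (23.61, np.float64(0.04)), (23.76, np.float64(0.51)), (25.64, np.float64(0.15)), (25.79, np.float64(0.08)), (25.94, np.float64(0.03)), (26.09, np.float64(-0.06)), (26.24, np.float64(-0.04)), (26.39, np.float64(-0.12)), (26.54, np.float64(-0.16)), (26.69, np.float64(-0.13)), (26.84, np.float64(-0.16)), (26.99, np.float64(-0.1)), (27.14, np.float64(-0.02)), (27.29, np.float64(-0.06)), (27.44, np.float64(-0.0)), (27.59, np.float64(0.03)), (27.74, np.float64(0.13)), (27.81, np.float64(0.27))]
-153.06578947368422 -157.8 28.5083 [-2.23410005  0.85280483 11.09862831]
```

View pics/brk_c.png

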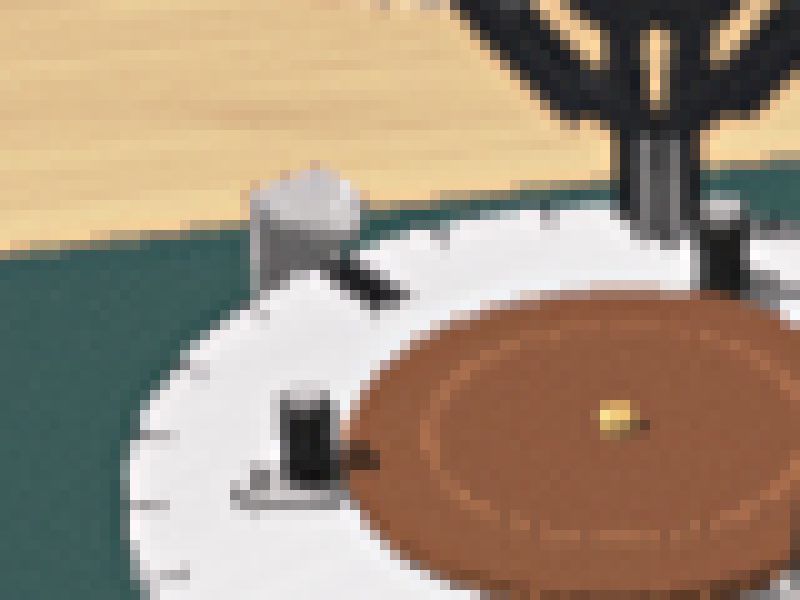

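The brake bit about 0.11 s earlier than I allowed. The bar stands at about 206.9° against the pointer's 202.2°, so the tip is only at the bar's edge. That isn't good enough, and at 28 s there's time for a full repeat with the measured lag instead of dragging the wheel round. First I'll refine the pointer angle in this picture.

Run:
```python
from h import *
im=cv2.imread("pics/brk.png"); k=25; u0,v0=266,158
b=cv2.resize(im[v0:v0+22,u0:u0+26],None,fx=k,fy=k,interpolation=cv2.INTER_NEAREST)
def P(r,a,z): 
    a=np.radians(a); q=proj("scene",[C[0]+r*np.cos(a),C[1]+r*np.sin(a),z])[0]; return tuple(((q-[u0,v0]+.5)*k).astype(int).tolist())
for a,col in((200,(0,0,255)),(202.2,(0,200,0)),(204.4,(255,0,0))):
    cv2.line(b,P(144.5,a,79),P(183,a,79),col,2); cv2.line(b,P(106,a,75),P(138,a,75),col,1)
for a in(201,202.2,203.4): # outer corners
    w=np.degrees(np.arctan(15/183)); 
for z in(79,): 
    cv2.circle(b,P(183.6,202.2-4.7,z),4,(0,255,255),-1);cv2.circle(b,P(183.6,202.2+4.7,z),4,(0,255,255),-1)
cv2.line(b,P(106,206.93,75),P(138,206.93,75),(255,0,255),1)
cv2.imwrite("pics/bz.png",b); print(b.shape)
```

```text
(550, 650, 3)
```

View pics/bz.png

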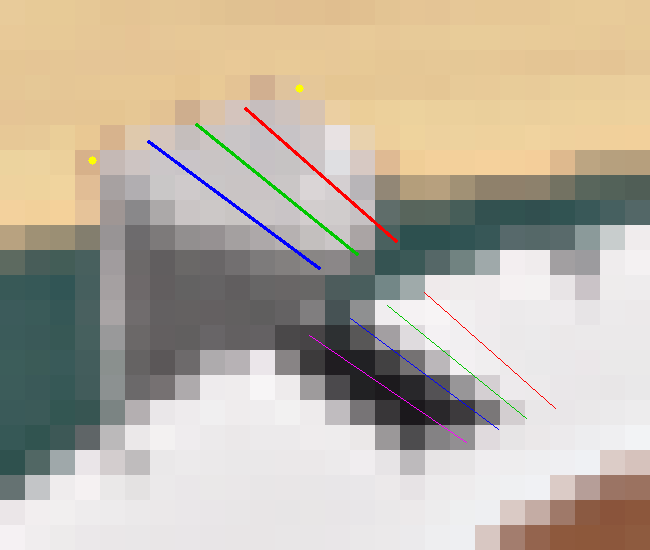

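```bash
cat >> h.py <<'E'
def track(t,im,pred,tol=12):
    """bar centre near prediction: mid of the two half-darkness edges"""
    d=dark(im); j0=int(round((pred%360)*4)); w=int((tol+8)*4)
    j=np.arange(j0-w,j0+w+1); v=d[j%1440]; v=np.convolve(v,np.ones(5)/5,'same')
    s=np.convolve(v,np.ones(47),'same'); s[:30]=0; s[-30:]=0; i=s.argmax()
    if s[i]<350: return None
    lo,hi=max(0,i-36),min(len(j),i+37); m=v[lo:hi]; h=0.5*np.percentile(m,85)
    vv=np.minimum(m,2*h); vv=np.clip(vv-0.3*h,0,None)
    c=(j[lo:hi]*vv).sum()/vv.sum()
    return pred+(c-(pred%360)*4)/4
E
python3 - <<'E'
from h import *
im=cv2.imread("pics/brk.png")
for p in(-153,-156,-150): print(track(0,im,p)+360)
d=dark(im); print(np.round(d[4*194:4*222:4]).astype(int))
for k,e in enumerate((197.4,182.6,168.2,154,139.9,126.6)): print(track(0,cv2.imread(f"pics/h{k}.png"),e),e)
print(track(0,cv2.imread("pics/stop1.png"),-401.7), track(0,cv2.imread("pics/scene0.png"),9))
E
```

```text
206.9271708780086
206.9271708780086
206.9271708780086
[ 0  0  0  0  0  0  0  0  0  0  0 15 47 58 47  8  0  0  0  0  0  0  0  0
  0  0  0  0]
197.44464279756102 197.4
182.65323685019703 182.6
168.25659732300903 168.2
154.03264507446053 154
139.885999450736 139.9
126.6309521821521 126.6
-401.72854000636295 9.497947108263007
```

Run:
```python
from h import *
def prof(n,im,c,lo,hi):
    p=cv2.cvtColor(polar(n,im,c,75,lo,hi),cv2.COLOR_BGR2GRAY).astype(float); return 232-p
im=cv2.imread("pics/brk.png")
p=prof("scene",im,C,104,142)
for r in range(104,142,3):
    v=np.clip(p[(r-104)*2][4*195:4*220]-40,0,None); j=np.arange(4*195,4*220)/4
    print(r,round((v*j).sum()/v.sum(),2) if v.sum() else None, np.round(v[::6]).astype(int))
```

```text
104 None [0 0 0 0 0 0 0 0 0 0 0 0 0 0 0 0 0]
107 207.37 [ 0  0  0  0  0  0  1 19 41 20 11  0  0  0  0  0  0]
110 206.86 [ 0  0  0  0  0  0 75 95 84 85 67  0  0  0  0  0  0]
113 206.79 [  0   0   0   0   0   4  78 138 133 133  56   0   0   0   0   0   0]
116 206.81 [  0   0   0   0   0   0  71 133 162 129  47   0   0   0   0   0   0]
119 206.83 [  0   0   0   0   0   0  71 138 156 128  50   0   0   0   0   0   0]
122 206.85 [  0   0   0   0   0   0  61 133 163 126  43   0   0   0   0   0   0]
125 206.92 [  0   0   0   0   0   0  60 128 156 135  45   0   0   0   0   0   0]
128 206.92 [  0   0   0   0   0   0  50 126 157 127  36   0   0   0   0   0   0]
131 206.92 [  0   0   0   0   0   0  39 123 157 122  23   0   0   0   0   0   0]
134 206.79 [  0   0   0   0   0   0  47 124 143 111  14   0   0   0   0   0   0]
137 206.5 [  0   0   0   0   0   0  66 134 124  94   0   0   0   0   0   0   0]
140 207.38 [  0  28  21  12  31  47  87  99 107  97  36  18  14  40  36  21  31]
```

Run:
```python
from h import *
im=cv2.imread("pics/brk.png")
a=polar("scene",im,C,75,100,141)[:,4*190:4*215]; b=polar("scene",im,C,79,141,192)[:,4*190:4*215]
q=cv2.resize(np.vstack([a,b]),(800,552))
for d in range(190,215,5): cv2.line(q,(int((d-190)*32),0),(int((d-190)*32),12),(0,0,255),2)
cv2.imwrite("pics/pp.png",q)
im=cv2.imread("pics/top0.png"); c=np.array([525.16,-49.28])
a=polar("top",im,c,75,100,141)[:,4*190:4*215]; b=polar("top",im,c,79,141,192)[:,4*190:4*215]
q=cv2.resize(np.vstack([a,b]),(800,552))
for d in range(190,215,5): cv2.line(q,(int((d-190)*32),0),(int((d-190)*32),12),(0,0,255),2)
cv2.imwrite("pics/pt.png",q)
```

```text
(no output)
```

View pics/pp.png

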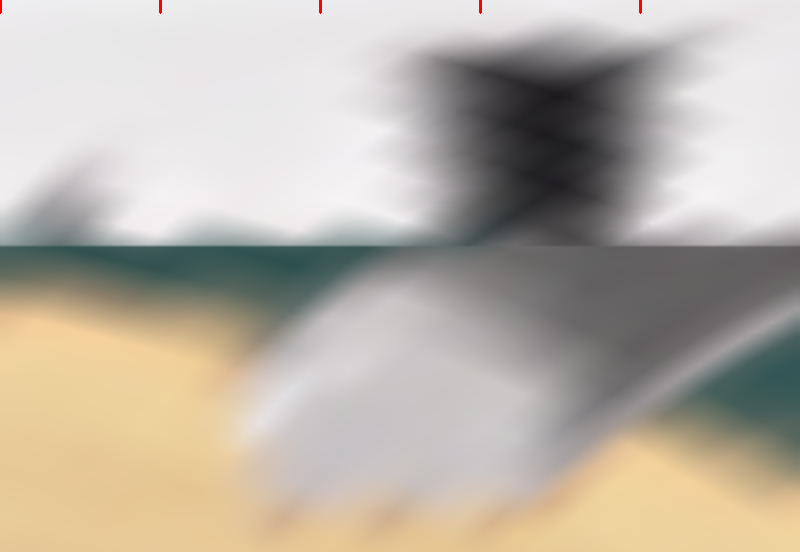

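View pics/pt.png

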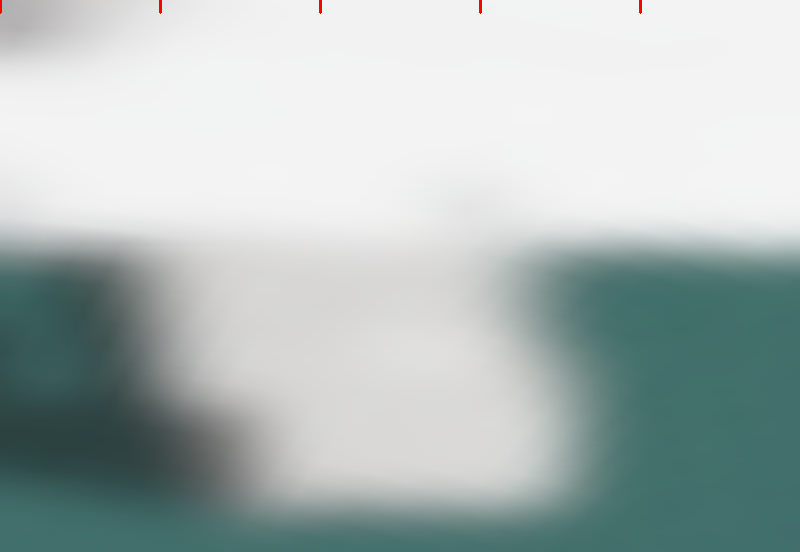

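The polar view puts the pointer tip at 202.6° and the bar at 206.9°. The cause is clear: a min-jerk 10 mm dab covers the 6 mm gap in about 0.1 s, so the effective lag is 0.11 s. Next: lift, then flick again at about 99 mm/s on dog2, for roughly 1.95 free turns to the mark.

Run:
```python
from h import *
import h
h.THM=np.radians(246.85)
bot.movel(brakept(150),max_speed=200)
t=T(); im=imaging.capture("scene"); b0=track(t,im,206.9); print("bar after lift",b0,t)
h.THM=np.radians(b0+60-20)
bot.move_ptp(flickpt(-60,150),ori(b0+40))
bot.movel(flickpt(-60,89),max_speed=150); ts=T(); print(ts,bot.get_state()["contact_force"],bot.get_state()["qpos"][5])
bot.movel(flickpt(15,89),max_speed=99); t1=T()
bot.movel(flickpt(15,130),max_speed=220); print("flick end",t1,T())
D=[]
for k in range(6):
    t=T(); im=imaging.capture("scene"); cv2.imwrite(f"pics/i{k}.png",im)
    if len(D)<2: pr=b0-136-(t-ts-1.258)*126
    else: pr=D[-1][1]+(D[-1][1]-D[-2][1])/(D[-1][0]-D[-2][0])*(t-D[-1][0])+0.3
    a=track(t,im,pr,20 if len(D)<2 else 12); print(t,pr,a)
    if a is not None: D.append((t,float(a)))
    bot.dwell(.1)
json.dump(D,open("D3.json","w")); print(T())
f=[f"pics/i{k}.png" for k in range(6)]
cv2.imwrite("pics/im.png",np.vstack([np.hstack([cv2.resize(cv2.imread(g)[150:240,245:370],(266,200)) for g in f[i:i+3]]) for i in(0,3)]))
```

```text
bar after lift 206.9272913660059 29.0333
31.025 [-0.54397706 -0.85502005  0.855534  ] 1.5720728628115463
flick end 31.9333 32.2667
32.2667 72.9810913660057 69.57506557253716
32.4167 54.081091366005886 49.531014289715124
32.5667 29.786963006893092 29.72739112735139
32.7167 10.223767964986717 10.23998009710436
32.8667 -8.947430933141748 -8.996435102711944
33.0167 -27.932850302528248 -27.945315840711014
33.1667
```

View pics/im.png

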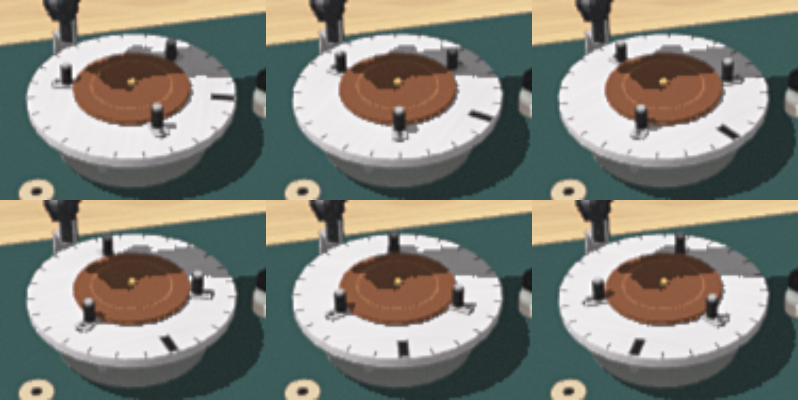

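Tracking is clean at about 127°/s. It should come to the pointer (-517.4°) on the second pass at about 58°/s, after more than 1.9 free turns. Next: hover and brake with the corrected lag, the latest points weighted most.

```bash
cat > brk.py <<'E'
from h import *
from scipy.optimize import least_squares,brentq
D=[tuple(x) for x in json.load(open("D3.json"))]
bot.move_ptp(brakept(130),ori(169)); bot.movel(brakept(81),max_speed=150)
print("hover",T(),bot.get_state()["tcp_pos"])
TG=202.6-720; LAG=0.116; b=.03588
def th(p,t,t0):
    p0,w,a=p; ts=np.log(1+b*w/a)/b; tt=np.minimum(t-t0,ts)
    return p0-((w+a/b)*(1-np.exp(-b*tt))/b-a/b*tt)
def wat(p,t,t0): return (p[1]+p[2]/b)*np.exp(-b*(t-t0))-p[2]/b
def fitm():
    A=np.array(D); t0=A[0,0]; W=np.exp(-(A[-1,0]-A[:,0])/1.5)+.03
    s=least_squares(lambda p:np.r_[(th(p,A[:,0],t0)-A[:,1])*W,(p[2]-9.33)/.15],[A[0,1],136,9.33]); return s.x,t0
while True:
    p,t0=fitm(); stop=th(p,t0+60,t0)
    if stop>TG-3: print("short",stop); break
    tt=brentq(lambda t:th(p,t,t0)-TG,t0,t0+np.log(1+b*p[1]/p[2])/b)
    t=T(); rem=tt-LAG-t
    if rem<0.12:
        n=round(rem*120)
        if n>0: bot.dwell(n/120-1e-4)
        ta=T(); h=bot.movel(brakept(71),max_speed=60,threshold=6); e=bot.get_state()
        print("brake start",ta,"planned",tt-LAG,"w",wat(p,tt,t0),"took",e["t"]-ta,h,e["contact_force"],p,"n",len(D)); break
    im=imaging.capture("scene"); pr=th(p,t,t0); a=track(t,im,pr,8)
    if a is not None and abs(a-pr)<3: D.append((t,float(a)))
    r2=tt-LAG-T()
    if r2>0.12: bot.dwell(.1 if r2>.3 else .01)
json.dump(D,open("D3.json","w"))
print([ (round(x,2),round(y,1),round(float(y-th(p,x,t0)),2)) for x,y in D[-14:]])
bot.dwell(.3); t=T(); im=imaging.capture("scene"); cv2.imwrite("pics/brk3.png",im)
print(track(t,im,TG,12)+720,TG+720,T(),bot.get_state()["contact_force"])
a=polar("scene",im,C,75,100,141)[:,4*190:4*215]; b_=polar("scene",im,C,79,141,192)[:,4*190:4*215]
cv2.imwrite("pics/pp3.png",np.hstack([cv2.resize(np.vstack([a,b_]),(400,552)),cv2.resize(im[145:205,245:290],(400,552))]))
E
python3 brk.py
```

```text
hover 35.025 [405.6372984  -10.87806761  80.98272464]
brake start 38.4167 planned 38.41406038760727 w 55.58450776461035 took 0.20830000000000126 True [-2.34101994  1.30073444 13.62475413] [ 70.53390602 135.12988163   9.33209997] n 30
[(36.52, -382.6, 0.03), (36.67, -394.4, -0.02), (36.83, -405.9, -0.11), (36.98, -417.2, -0.16), (37.12, -428.1, -0.2), (37.27, -438.8, -0.2), (37.42, -449.2, -0.22), (37.58, -459.2, -0.1), (37.73, -469.0, -0.08), (37.88, -478.6, -0.1), (38.02, -487.9, -0.03), (38.17, -496.9, 0.06), (38.23, -500.4, 0.04), (38.29, -503.7, 0.14)]
203.05258861846687 202.60000000000002 38.975 [-2.10383898  1.18727741 11.34235415]
```

View pics/pp3.png

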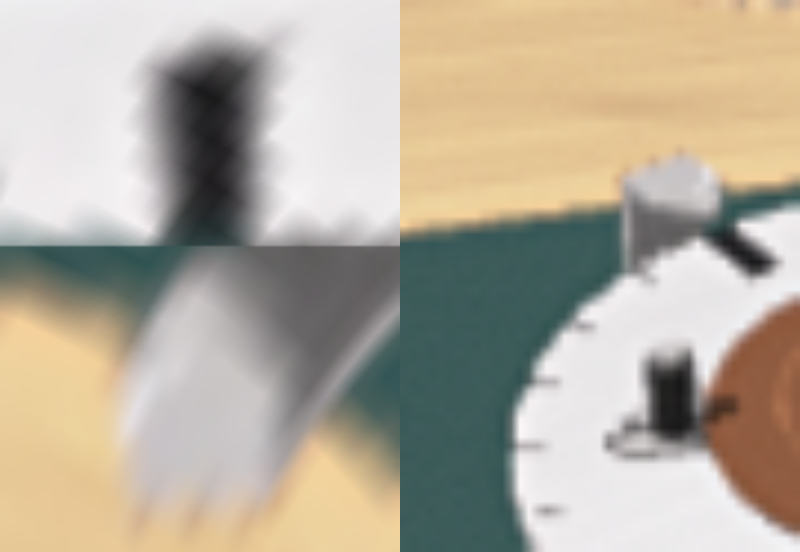

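Stopped at 203.05° against 202.6°, about 1 mm at the rim: the dark bar in the polar view is right in line with the pointer. Next: lift straight up, withdraw over the robot side, and check from both cameras.

Run:
```python
from h import *
bot.movel(brakept(130),max_speed=120)
bot.movel(brakept(300),max_speed=250)
bot.move_ptp([146,-530,320],[np.pi,0,0.27])
o=[]
im=imaging.capture("scene"); print("scene bar",track(0,im,202.6)); cv2.imwrite("pics/end_s.png",im)
bot.dwell(.5); im2=imaging.capture("scene"); print(track(0,im2,202.6),T())
it=imaging.capture("top"); cv2.imwrite("pics/end_t.png",it)
c=np.array([525.16,-49.28]); g=lambda i:i
p=cv2.cvtColor(polar("top",it,c,75,112,134),cv2.COLOR_BGR2GRAY).mean(0); v=np.clip(150-p,0,None); j=np.arange(4*180,4*225); print("top bar",(j*v[j]).sum()/v[j].sum()/4)
for nm in("top","scene"):
    A=cv2.imread(f"pics/{nm}0.png"); B=it if nm=="top" else im2
    print(nm,"diff px",[ (cv2.absdiff(A,B).max(2)>40)[s].sum() for s in ((slice(0,300),slice(60,280)),(slice(0,200),slice(340,560)))])
u,v=proj("top",[*C,75])[0].astype(int)
cv2.imwrite("pics/end.png",np.hstack([cv2.resize(it[v-55:v+55,u-75:u+75],(400,293)),cv2.resize(im2[130:260,220:398],(400,293))]))
print(bot.get_state()["contact_force"])
```

```text
scene bar 203.031915459494
203.03947205723716 43.1083
top bar 203.42584404509998
top diff px [np.int64(0), np.int64(36)]
scene diff px [np.int64(2285), np.int64(283)]
[0.15096323 0.12866565 0.37565456]
```

View pics/end.png

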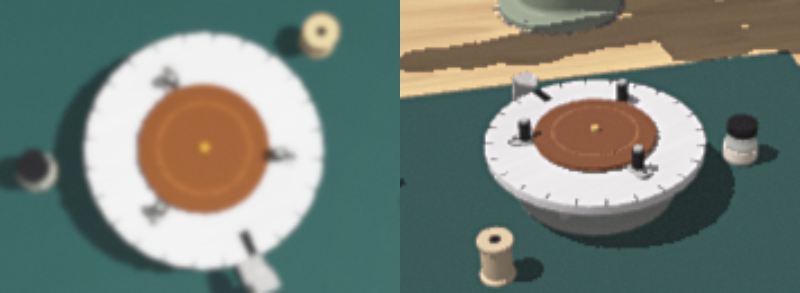

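View pics/end_s.png

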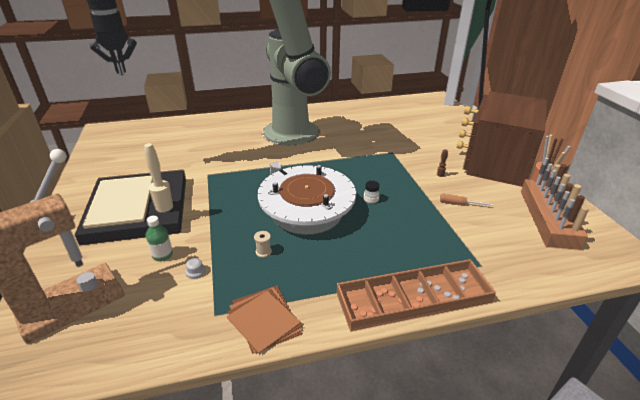

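Both views show the bar in line with the pointer (203.0° in the scene view, 203.4° in the top view, pointer about 202.6 to 202.9°). The wheel is still, the hand is clear and the bystanders stand where they were. Handing in.

```bash
python3 -c "
from bench import bot
bot.sign_off()"
```

```text
the job is handed in; nothing more can be done
```

The wheel is standing with the zero bar at the pointer and the hand clear, and the job was handed in at about 43 s of the 58 s allowed. It took three flicks to get there:

- **First flick:** the wheel ran free for about two turns, clockwise. It then stopped by itself between pointer passes, because it slowed faster than the description suggests.
- **Dab on the standing wheel:** after that I touched the still wheel twice at the braking spot to time the contact. It did not shift.
- **Second flick:** the wheel ran about 1.2 turns, but my brake bit about 0.1 s early and left the bar about 4.3° (10 mm) short. I rejected that result and did not drag the wheel round.
- **Third flick, the one that counts:** after about 1.9 free turns the fingertip braked the wheel while it was still turning at about 56°/s. It stopped on the mark.

**Last checks:**
- **Alignment:** in the scene camera the bar was at 203.04° and the pointer at about 202.6°. In the top camera they were at 203.4° and about 202.9°. The two views differ by about 0.4° in absolute angle, but both put the bar about 0.5° (1 mm) off the pointer tip, and it is 14 mm wide.
- **Standing still:** the bar did not move on lifting the finger, nor between two pictures about 0.5 s apart. Tool force read about zero.
- **Bystanders:** all looked in place in the last pictures. The rough before-and-after comparison gave 0 changed pixels over the left part of the top view and 36 over the right. It gave 2285 and 283 in the two scene-view areas; I put these down to the wheel, arm and shadows, but did not check each one.

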